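# Slide the blue microscope case back into the row

### The job

The heavy blue microscope case has been left standing out in front of its empty place in the row. Push it with your fingers, only on the black tub at its base so that it slides on its feet and does not tip, until it stands squarely in its place, centred over the blue dot and with its front in line with the fronts of the two grey cases. Do not touch or lift it by the blue hood or its handle, leave everything else where it stands, and finish clear of it.

Things in the scene. Friction and masses are not known exactly. Their poses are not given: they have to be found in the camera images.
- case: loose tall case on four rubber feet; its base is a black tub, 130 mm deep (x) by 190 wide (y), upright walls from 8 to 70 mm above the bench; the blue hood sits above. 2 to 2.8 kg, top-heavy: it slides at 10 to 20 N pushed low, but rocks over if pushed higher than about 90 mm. Origin: centre of the underside, on the bench; x runs from its front (towards the robot) to its back, y to its left.
- hood: blue hood clipped on the tub, part of the case: 100 mm deep, 160 wide (15 mm inside the tub walls all round), from 70 to 265 mm above the bench, with a black carrying handle along y on top, up to 289 mm. Not to be touched. Origin: centre of its lower edge, 70 mm above the case's origin; axes as the case.
- bay: the case's empty place, flat on the bench: a blue dot 44 mm across at its centre, yellow tape around; either end or the middle of a row of three places 210 mm apart. Origin: centre of the dot; x is the way the case goes in (away from the robot), y along the row to the left. Home: the case's origin and axes on these, the tub's front 65 mm to the -x side, in line with the grey cases' fronts.
- case_a: a neighbouring case, grey hood, loose, same sizes as the blue one (130 x 190 x 289 mm with the handle), standing in its own place in the row, square with the bay to about 2 degrees. Origin: centre of the underside; x to its back, y to its left.
- case_b: the other neighbouring grey case, loose, same sizes and axes as case_a. Beside the bay there are 20 mm between the blue case, once home, and a neighbour.
- oil_bottle: small amber dropper bottle with a black top, 30 mm diameter, 84 mm tall, loose, standing to the front left of the blue case. Origin: centre of the underside, z up.
- slide_box: flat box for glass slides, grey with a red lid, 51 x 86 mm (x, y), 34 mm tall, loose, lying to the front right of the blue case. Origin: centre of the underside, z up.
- specimen_jar: glass jar with a white lid, 60 mm diameter, 85 mm tall, loose, near the robot, to its left. Origin: centre of the underside, z up.
- petri: stack of three clear dishes, 94 mm diameter, 42 mm tall, loose, near the robot, to its right. Origin: centre of the underside, z up.
Things that resemble listed ones, but are neither listed nor needed, are in the scene too. Of the things shaped like the petri, the clear one is meant.

How it is judged (in metres and radians):
At the end, for the whole second after the job is handed in: The blue case stands at rest, upright and on its feet in its place: its front within 12 mm of the neighbours' line, sideways within 15 mm of the centre of its place, turned less than 5 degrees out of square; every other thing stands within 15 mm of where it was (x of case in the frame of bay between -0.012 and 0.012 m and y of case in the frame of bay between -0.015 and 0.015 m and angle between the x axis of case and the x axis of bay, either way round below 0.09 rad and angle between case's own z axis and vertical below 0.03 rad and height (world z) of case below 0.006 m and linear speed of case below 0.01 m/s and angular speed of case below 0.05 rad/s and distance of each of case_a, case_b, oil_bottle, slide_box, specimen_jar, petri from where it was at the start of the episode below 0.015 m and angle between each of case_a, case_b, oil_bottle, slide_box, specimen_jar, petri's own z axis and vertical below 0.1 rad); the robot touches nothing.
It fails at once if the case was lifted or rocked on its edge (more than about 5 degrees, or its underside raised 12 mm) (angle between case's own z axis and vertical above 0.09 rad or height (world z) of case above 0.012 m).
It fails at once if the robot touched the blue hood or its handle (contact force between any of the fingers, the arm and hood above 3 N).
It fails at once if something else was shifted or knocked over (distance of any of case_a, case_b, oil_bottle, slide_box, specimen_jar, petri from where it was at the start of the episode above 0.015 m or angle between any of case_a, case_b, oil_bottle, slide_box, specimen_jar, petri's own z axis and vertical above 0.25 rad).
It also fails if it takes over 72 s, if anything falls off the work surface, if the arm or the gripper's body presses on something with over 40 N, if the wrist force passes 120 N, or if a joint passes its speed limit or range.

### The arm

A 6-joint arm with a two-finger parallel gripper is mounted at the origin on the work surface. World frame = base frame: x ahead of the robot, y to its left, z up, the work surface at z = 0. Lengths are in mm, angles in rad, forces in N, time in s.
With the tool pointing down it reaches from about 275 to 825 mm from the base axis. Payload 4.9 kg.
Tool frame: the origin (TCP) lies at the very end of the fingers, on their centre line; the grasp point (between the pads) lies 19 mm behind it; z points along the fingers, y is the line along which they close (so a half turn about z gives the same grasp; the last joint's range is limited). The gripper opens to 85 mm and grips with 20 to 120 N. Pads are 22 mm wide; open, the fingers measure 114 mm over their backs; the gripper's body (76 mm by 85 mm) begins 54 mm behind the grasp point. The pads swing forward as they close: fully open they stand 13 mm farther back than shut.
Start: joints at [1.105, 0.326, -0.193, 1.052, 0, 1.437], TCP at [179.155, 520.021, 231.281] pointing down, gripper open.
Joint ranges: [-2.65, 2.65], [-0.97, 1.79], [-1.3, 1.35], [-1.93, 2.1], [-1.47, 1.37], [-3.14, 3.14]. Speed limits (rad/s): [2.57, 2.57, 3.14, 3.14, 3.14, 3.14].

### API

Orientations are given as [roll, pitch, yaw] about the fixed x, y, z axes, in that order (R = Rz(yaw) Ry(pitch) Rx(roll)).
In Python, from bench import bot, solve_ik, imaging gives the robot as it stands. Calls block until the motion is done:
- bot.move_ptp(position, orientation): joint-space move of the TCP to a pose.
- bot.movel(position, rot=None, max_speed=150, threshold=None): straight line of the TCP; rot=None keeps the orientation; max_speed is the mean speed in mm/s. With threshold (N) it stops when the force on the tool has changed by that much, and returns True; else False.
- bot.move_j(angles): joint-space move.
- bot.grip(opening, effort=None): opening from 0.0 (shut) to 1.0 (fully open); effort is the grip in N (None keeps the last); returns when the fingers have stopped.
- bot.dwell(seconds).
- solve_ik(position, orientation): joint angles nearest the present ones, or None.
- bot.get_state(): the state.
- imaging.capture(name): name is "side" or "top"; returns the picture (400x640x3 uint8, blue, green, red); there is no depth.
- imaging.camera_model(name): a dict with "K" (3x3 intrinsics, pixels), "position" and "rotation" of the camera in the world. Camera axes: x right, y up, looking along -z (the intrinsics and any distortion apply to the point x, -y, -z); pixel columns grow to the right and rows downward; lengths in mm; the calibration is good to about 2 mm. A picture is of the moment at which its call begins. camera_model takes no time and is no camera call.
A pose or a line that the arm cannot do raises bot.IKError and nothing moves.
- bot.sign_off(): hands the job in; it is judged then, once.
The state is a dict: "t": time; "qpos": joint angles; "joint_velocities": joint speeds; "effort": joint torques, N m; "tcp_pos": TCP position; "orientation": TCP orientation; "contact_force": force on the tool from outside, world axes, zero at the start; "wrist_torque": the same for the moment, N m; "opening": opening from 0.0 (shut) to 1.0 (fully open); "gripper_force": force on a finger pad.
Only numpy, scipy, OpenCV 4.12 (cv2) and the standard library are available. Lean on these libraries where they do the work, as an engineer would, in place of code of your own. Each camera call takes 0.05 s, during which the arm holds its last target. There are 200 camera calls.

## Working session

There is one attempt and no reset: what is moved stays moved. The work goes in short steps, each a Python script; the robot and the scene stay as the last script left them, time stands still between calls to the robot, and variables do not carry over. Pictures are saved under pics/ and viewed, at most 10 in all, crops included, and the job is handed in when it is done.

```bash
ls; mkdir -p pics; python3 - <<'E'
from bench import bot,imaging
import cv2
for n in("top","side"):
    cv2.imwrite(f"pics/{n}0.png",imaging.capture(n)); m=imaging.camera_model(n); print(n,m)
print(bot.get_state())
E
```

```text
pics
top {'K': array([[518.25529842,   0.        , 322.82359784],
       [  0.        , 518.25529842, 202.84507992],
       [  0.        ,   0.        ,   1.        ]]), 'position': array([ 3.19106463e+02, -6.78694247e-01,  1.34194288e+03]), 'rotation': array([ 0.13208525, -0.01754028, -1.58114991])}
side {'K': array([[467.53094305,   0.        , 319.19325471],
       [  0.        , 467.53094305, 194.85386124],
       [  0.        ,   0.        ,   1.        ]]), 'position': array([432.14044296, 701.63644992, 942.41636798]), 'rotation': array([ 0.67386649,  0.00693365, -3.08735923])}
{'t': 0.1, 'qpos': array([ 1.10482016e+00,  3.26849791e-01, -1.93471260e-01,  1.05202596e+00,
        3.89474417e-05,  1.43658572e+00]), 'joint_velocities': array([-1.03517811e-03,  2.58655520e-04,  3.19735928e-03, -6.18069239e-04,
       -1.31631318e-04, -8.65165515e-05]), 'effort': array([ 1.87369451e-04, -4.44238794e+01,  2.63038427e+01,  7.84633536e-03,
       -1.18346579e-04,  1.51694273e-06]), 'tcp_pos': array([178.88894586, 519.54324482, 230.59582118]), 'orientation': array([-3.14006112e+00, -2.46091227e-04,  2.80982687e+00]), 'contact_force': array([-0.62212465, -0.41784732, -0.48377682]), 'wrist_torque': array([-0.03387644, -0.02559071,  0.00581328]), 'gripper_force': 0.0, 'opening': 1.0006652157395828}
```

View pics/top0.png

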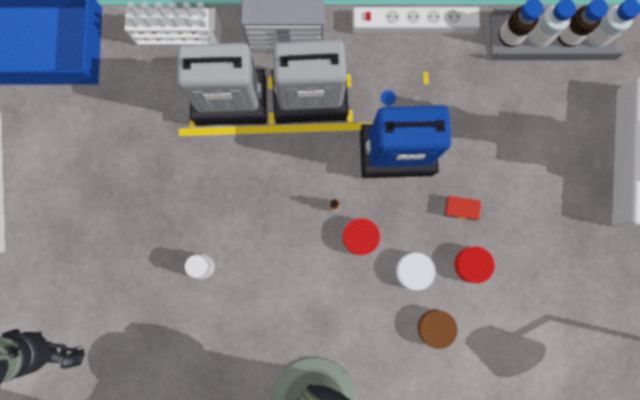

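View pics/side0.png

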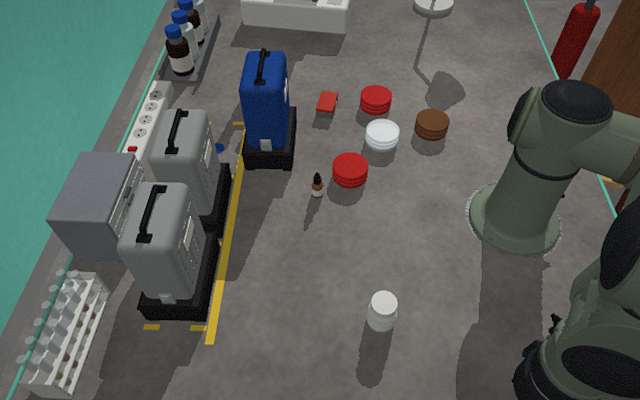

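The top view shows the blue case at about (405,140), right of the row. The blue dot is at (388,97), so the bay is the right-hand end. The grey cases are at (218,85) and (310,80). The bottle is at (334,204) and the slide box at (463,208). Petri-like stacks are red (361,236), clear/white (416,271), red (475,264) and brown (437,328); the clear one at (416,271) fits the description. The jar is at (199,267).

```bash
cat > h.py <<'E'
import numpy as np, cv2
from scipy.spatial.transform import Rotation as R
from bench import bot, solve_ik, imaging
def cam(n):
    m=imaging.camera_model(n); return m["K"],np.array(m["position"]),R.from_euler("xyz",m["rotation"]).as_matrix()
def ray(n,u,v,z):
    K,p,r=cam(n); d=r@np.array([(u-K[0,2])/K[0,0],-(v-K[1,2])/K[1,1],-1]); return p+d*(z-p[2])/d[2]
def proj(n,P):
    K,p,r=cam(n); c=(np.atleast_2d(P)-p)@r; return np.c_[K[0,2]+K[0,0]*c[:,0]/-c[:,2],K[1,2]+K[1,1]*c[:,1]/c[:,2]]
E
python3 - <<'E'
from h import *
for s,u,v,z in [("dot",388,97.5,0),("bottle",334,204,84),("sbox",463,208,34),("petri",416,271,42),("jar",199,267,85),("redA",361,236,42),("redB",475,264,42)]:
    print(s,ray("top",u,v,z).round(0))
print("dot side",ray("side",220,148,0).round(0), "bottle side",ray("side",317,178,80).round(),ray("side",317,196,0).round())
# tub front edges: bottom and top
t=cv2.imread("pics/top0.png"); s=cv2.imread("pics/side0.png")
cv2.imwrite("pics/c1.png",cv2.resize(t[30:190,180:460],None,fx=2.85,fy=2.85,interpolation=cv2.INTER_CUBIC))
cv2.imwrite("pics/c2.png",cv2.resize(s[40:330,110:310],None,fx=2,fy=2,interpolation=cv2.INTER_CUBIC))
E
```

```text
dot [ 782. -204.    0.]
bottle [483. -52.  84.]
sbox [ 476. -384.   34.]
petri [ 318. -256.   42.]
jar [333. 274.  85.]
redA [ 407. -120.   42.]
redB [ 334. -405.   42.]
dot side [ 767. -204.    0.] bottle side [484. -38.  80.] [485. -45.   0.]
```

View pics/c1.png

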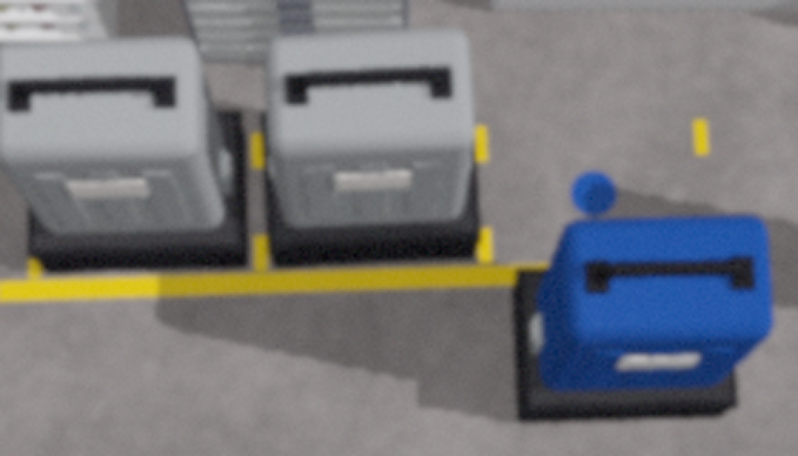

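View pics/c2.png

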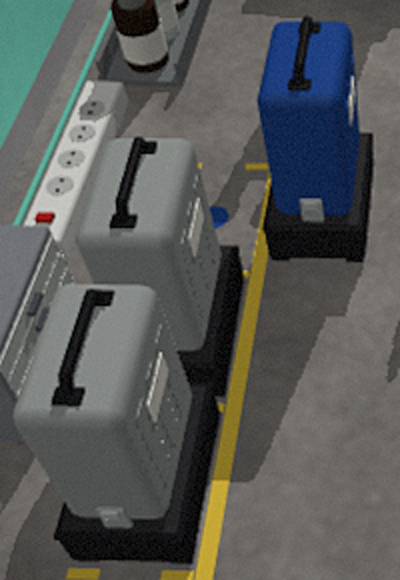

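The crops show the tub's front-bottom corners at about (362,177) and (437,175) in the top image. The dot centre is at (388,97) and the front tape runs from (180,132) to (361,127). The petri stacks are well clear of the work area: I only need to avoid them.

```bash
cat >> h.py <<'E'
def dotpos():
    im=imaging.capture("top"); return im
def box(pose,zs=(8,70)):
    x,y,a=pose; c,s=np.cos(a),np.sin(a); P=[]
    for z in zs:
        for dx,dy in((-65,95),(-65,-95),(65,-95),(65,95)): P.append([x+c*dx-s*dy,y+s*dx+c*dy,z])
    return np.array(P)
E
python3 - <<'E'
from h import *
im=cv2.imread("pics/top0.png").astype(int); b,g,r=im[...,0],im[...,1],im[...,2]
# dot
m=((b>g+50)&(b>r+70)).astype(np.uint8); m[:, :370]=0; m[105:]=0; m[:,400:]=0;m[:85]=0
vs,us=np.nonzero(m); print("dot px",us.mean(),vs.mean(),len(us)); dot=ray("top",us.mean(),vs.mean(),0); print(dot)
# tape
m=(r>b+70)&(g>b+50); m[:122]=0;m[138:]=0;m[:,355:]=0;m[:,:182]=0
us=np.arange(185,352); 
P=[]
for u in us:
    v=np.nonzero(m[:,u])[0]
    if len(v)>2 and len(v)<9: P.append(ray("top",u,v.mean(),0)[:2])
P=np.array(P); k=np.polyfit(P[:,1],P[:,0],1); yaw=-np.arctan(k[0]); print("tape yaw",yaw,"x at dot y",np.polyval(k,dot[1]),len(P),np.std(P[:,0]-np.polyval(k,P[:,1])))
C=lambda u,v:(180+u/2.85,30+v/2.85)
for n,l,rr in (("blue",(520,420),(733,412)),("A",(32,268),(242,268)),("B",(273,265),(478,258))):
    L,Q=ray("top",*C(*l),8),ray("top",*C(*rr),8); d=L-Q; a=np.arctan2(-d[0],d[1]); mid=(L+Q)/2
    ctr=mid+65*np.array([np.cos(a),np.sin(a),0]); print(n,L.round(),Q.round(),np.hypot(*d[:2]).round(),ctr.round(1),a.round(3))
print("side blue FL,RL",ray("side",291.5,170,8).round(),ray("side",244,165,8).round())
E
```

```text
dot px 387.7916666666667 97.41071428571429 168
[ 781.99076778 -203.89226549    0.        ]
tape yaw 0.028453141505727798 x at dot y 705.906923944861 157 0.6047074684000096
blue [ 563. -130.    8.] [ 569. -327.    8.] 197.0 [ 630.6 -226.7    8. ] 0.031
A [709. 319.   8.] [708. 125.   8.] 194.0 [773.1 221.8   8. ] -0.005
B [710.  96.   8.] [716. -94.   8.] 191.0 [778.2   3.    8. ] 0.03
side blue FL,RL [ 558. -124.    8.] [ 687. -136.    8.]
```

```bash
cat >> h.py <<'E'
from scipy.optimize import minimize
def hbox(pose):
    x,y,a=pose; c,s=np.cos(a),np.sin(a)
    return np.array([[x+c*dx-s*dy,y+s*dx+c*dy,z] for z in(70,262) for dx in(-50,50) for dy in(-80,80)])
S=4
def sil(n,P): # antialiased convex hull
    h=cv2.convexHull(proj(n,P).astype(np.float32)); im=np.zeros((400*S,640*S),np.uint8)
    cv2.fillConvexPoly(im,np.round((h+.5)*S).astype(np.int32),255); return cv2.resize(im,(640,400),interpolation=cv2.INTER_AREA)/255.
def fit(ims,p0):
    W={}
    for n,im in ims.items():
        i=im.astype(int); b,g,r=i[...,0],i[...,1],i[...,2]
        m=((i.max(2)<52)|((b>r+50)&(b>g+30))).astype(float)
        w=cv2.dilate(((sil(n,box(p0))+sil(n,hbox(p0)))>0).astype(np.uint8),np.ones((13,13)))
        W[n]=(m,w)
    def cost(q):
        p=[p0[0]+q[0],p0[1]+q[1],p0[2]+q[2]/100]
        return sum((w*abs(m-np.maximum(sil(n,box(p)),sil(n,hbox(p))))).sum() for n,(m,w) in W.items())
    f=minimize(cost,[0,0,0],method="Nelder-Mead",options=dict(initial_simplex=[[0,0,0],[12,0,0],[0,12,0],[0,0,8]],xatol=.2,fatol=.5))
    return np.array([p0[0]+f.x[0],p0[1]+f.x[1],p0[2]+f.x[2]/100]),f.fun
def draw(im,n,p,col=(0,255,255)):
    o=cv2.resize(im,None,fx=4,fy=4,interpolation=cv2.INTER_CUBIC)
    for P in(box(p),hbox(p)): cv2.polylines(o,[np.round((cv2.convexHull(proj(n,P).astype(np.float32))+.5)*4).astype(int)],True,col,1)
    return o
BAY=np.array([782.,-203.9,.0285])
def tobay(p):
    d=p[:2]-BAY[:2]; c,s=np.cos(BAY[2]),np.sin(BAY[2]); return np.array([c*d[0]+s*d[1],-s*d[0]+c*d[1],p[2]-BAY[2]])
E
python3 - <<'E'
from h import *
ims={n:cv2.imread(f"pics/{n}0.png") for n in("top","side")}
for k in (["top"],["side"],["top","side"]):
    p,c=fit({n:ims[n] for n in k},[630,-228,0.0]); print(k,p,c,tobay(p))
t=draw(ims["top"],"top",p)[280:880,1360:1860]; s=draw(ims["side"],"side",p)[160:720,920:1220]
o=np.zeros((600,800,3),np.uint8); o[:,:500]=t; o[:560,500:]=s; cv2.imwrite("pics/ov.png",o)
# reach tests
for ps,q in (((560,-210,35),[0,-.5]),((717,-204,35),[0,-.5]),((630,-340,35),[1.57,-.5])):
  for y0 in (0,np.pi/2,-np.pi/2,np.pi):
    r=R.from_euler("z",q[0])*R.from_euler("y",-q[1])*R.from_euler("x",np.pi)*R.from_euler("z",y0)
    print(ps,y0,r.as_matrix()[:,2].round(2),r.as_matrix()[:,1].round(2),solve_ik(list(ps),r.as_euler("xyz")))
E
```

```text
['top'] [ 6.29253258e+02 -2.17833619e+02 -6.91091297e-03] 1511.9960784313726 [-1.53081766e+02 -9.57526786e+00 -3.54109130e-02]
['side'] [ 6.22284688e+02 -2.14684306e+02  7.67721907e-02] 677.8196078431372 [-1.59957763e+02 -6.22865631e+00  4.82721907e-02]
['top', 'side'] [ 6.24268390e+02 -2.18234354e+02  5.69664495e-02] 2240.247058823529 [-1.58076029e+02 -9.83379007e+00  2.84664495e-02]
(560, -210, 35) 0 [-0.48 -0.   -0.88] [ 0. -1.  0.] [-0.38943695  0.97646997  0.33063996  1.39292218 -0.18304275  2.79589797]
(560, -210, 35) 1.5707963267948966 [-0.48 -0.   -0.88] [-0.88 -0.    0.48] [-0.38943695  0.97646997  0.33063996  1.39292218 -0.18304275 -1.91649101]
(560, -210, 35) -1.5707963267948966 [-0.48 -0.   -0.88] [ 0.88 -0.   -0.48] [-0.38943695  0.97646997  0.33063996  1.39292218 -0.18304275  1.22510164]
(560, -210, 35) 3.141592653589793 [-0.48 -0.   -0.88] [-0.  1. -0.] [-0.38943695  0.97646997  0.33063996  1.39292218 -0.18304275 -0.34569469]
(717, -204, 35) 0 [-0.48 -0.   -0.88] [ 0. -1.  0.] None
(717, -204, 35) 1.5707963267948966 [-0.48 -0.   -0.88] [-0.88 -0.    0.48] None
(717, -204, 35) -1.5707963267948966 [-0.48 -0.   -0.88] [ 0.88 -0.   -0.48] None
(717, -204, 35) 3.141592653589793 [-0.48 -0.   -0.88] [-0.  1. -0.] None
(630, -340, 35) 0 [-0.   -0.48 -0.88] [ 1. -0.  0.] [-0.41116091  0.70955496 -0.21565975  0.43099332 -0.45517716  1.11055159]
(630, -340, 35) 1.5707963267948966 [-0.   -0.48 -0.88] [-0.   -0.88  0.48] [-0.41116091  0.70955496 -0.21565975  0.43099332 -0.45517716  2.68134792]
(630, -340, 35) -1.5707963267948966 [-0.   -0.48 -0.88] [ 0.    0.88 -0.48] [-0.41116091  0.70955496 -0.21565975  0.43099332 -0.45517716 -0.46024473]
(630, -340, 35) 3.141592653589793 [-0.   -0.48 -0.88] [-1.  0. -0.] [-0.41116091  0.70955496 -0.21565975  0.43099332 -0.45517716 -2.03104106]
```

View pics/ov.png

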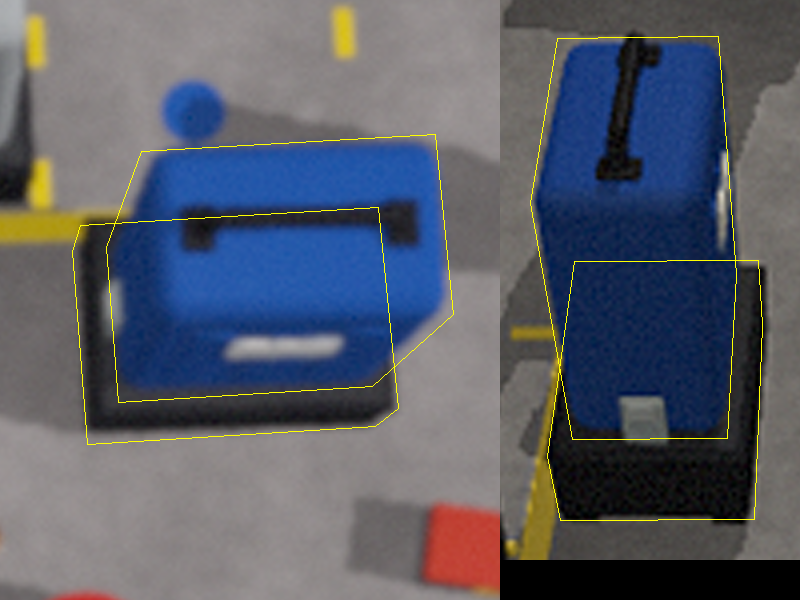

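```bash
cat >> h.py <<'E'
from scipy.optimize import least_squares
# box(): idx 0 FL8 1 FR8 2 BR8 3 BL8 4 FL70 5 FR70 6 BR70 7 BL70
def ptfit(obs,p0=(628,-222,0)):
    f=lambda p:np.concatenate([proj(n,box(p)[i])[0]-uv for n,i,uv in obs])
    s=least_squares(f,p0,x_scale=[10,10,.05],loss="soft_l1"); return s.x,f(s.x).reshape(-1,2)
E
python3 - <<'E'
from h import *
obs=[("top",0,(362.5,177)),("top",1,(437.8,174)),("top",7,(360,125)),("side",0,(293,169.5)),("side",3,(245,168.7)),("side",5,(296.2,106.2)),("side",7,(242.5,150))]
for o in (obs,obs[:3],obs[3:]):
    p,r=ptfit(o); print(p,tobay(p)); print(r.round(1).tolist())
for tilt in (.5,.6):
  for ps,q in (((560,-210,35),0),((717,-204,35),0),((725,-204,80),0),((630,-340,35),1.57)):
    for y0 in (0,np.pi):
      r=R.from_euler("z",q)*R.from_euler("y",-tilt)*R.from_euler("x",np.pi)*R.from_euler("z",y0)
      print(tilt,ps,y0,r.as_matrix()[:,2].round(2),np.round(solve_ik(list(ps),r.as_euler("xyz")) if solve_ik(list(ps),r.as_euler("xyz")) is not None else [],2))
E
```

```text
[ 6.24335489e+02 -2.21758260e+02  5.15271499e-02] [-1.58109376e+02 -1.33581775e+01  2.30271499e-02]
[[-0.0, 3.4], [-3.2, 2.2], [1.1, 0.5], [-0.2, -1.1], [-0.6, -0.2], [-1.9, -2.5], [-1.3, 2.5]]
[ 6.29305412e+02 -2.21766529e+02  6.92715135e-02] [-1.53141706e+02 -1.35080665e+01  4.07715135e-02]
[[0.4, 2.1], [-2.9, -0.3], [0.6, -0.7]]
[ 6.20021157e+02 -2.20222058e+02  2.11190816e-02] [-1.62378179e+02 -1.16996573e+01 -7.38091838e-03]
[[0.3, -0.1], [-0.1, -0.2], [0.5, -1.6], [-0.7, 2.4]]
0.5 (560, -210, 35) 0 [ 0.48 -0.   -0.88] [-0.63  0.45 -0.81 -0.1   0.29  2.57]
0.5 (560, -210, 35) 3.141592653589793 [ 0.48 -0.   -0.88] [-0.63  0.45 -0.81 -0.1   0.29 -0.57]
0.5 (717, -204, 35) 0 [ 0.48 -0.   -0.88] [-0.46  0.62 -0.45  0.05  0.22  2.73]
0.5 (717, -204, 35) 3.141592653589793 [ 0.48 -0.   -0.88] [-0.46  0.62 -0.45  0.05  0.22 -0.41]
0.5 (725, -204, 80) 0 [ 0.48 -0.   -0.88] [-0.46  0.56 -0.4   0.15  0.21  2.73]
0.5 (725, -204, 80) 3.141592653589793 [ 0.48 -0.   -0.88] [-0.46  0.56 -0.4   0.15  0.21 -0.41]
0.5 (630, -340, 35) 0 [ 0.    0.48 -0.88] [-0.75  1.08  0.56  1.41  0.36  0.76]
0.5 (630, -340, 35) 3.141592653589793 [ 0.    0.48 -0.88] [-0.75  1.08  0.56  1.41  0.36 -2.38]
0.6 (560, -210, 35) 0 [ 0.56 -0.   -0.83] [-0.66  0.46 -0.9  -0.28  0.35  2.57]
0.6 (560, -210, 35) 3.141592653589793 [ 0.56 -0.   -0.83] [-0.66  0.46 -0.9  -0.28  0.35 -0.57]
0.6 (717, -204, 35) 0 [ 0.56 -0.   -0.83] [-0.48  0.61 -0.55 -0.14  0.27  2.73]
0.6 (717, -204, 35) 3.141592653589793 [ 0.56 -0.   -0.83] [-0.48  0.61 -0.55 -0.14  0.27 -0.41]
0.6 (725, -204, 80) 0 [ 0.56 -0.   -0.83] [-0.48  0.54 -0.51 -0.03  0.26  2.74]
0.6 (725, -204, 80) 3.141592653589793 [ 0.56 -0.   -0.83] [-0.48  0.54 -0.51 -0.03  0.26 -0.4 ]
0.6 (630, -340, 35) 0 [ 0.    0.56 -0.83] [-0.77  1.16  0.7   1.55  0.42  0.7 ]
0.6 (630, -340, 35) 3.141592653589793 [ 0.    0.56 -0.83] [-0.77  1.16  0.7   1.55  0.42 -2.44]
```

```bash
python3 - <<'E'
from h import *
obs=[("top",0,(362.5,177)),("top",5,(438,170.5)),("top",3,(360.5,125)),("side",0,(293,169.5)),("side",3,(245,168.7)),("side",5,(296.2,106.2)),("side",7,(242.5,150))]
for o in (obs,obs[:3],obs[3:]):
    p,r=ptfit(o); print(p,tobay(p)); print(r.round(1).tolist())
im=cv2.imread("pics/top0.png"); p,_=ptfit(obs)
print("gray profile up column 400",im[150:190:2,400].max(1), "row 160 left",im[160,350:376].max(1),"row160 right",im[160,425:450].max(1))
E
```

```text
[ 6.23443010e+02 -2.22000917e+02  1.46874573e-02] [-1.59008407e+02 -1.35753034e+01 -1.38125427e-02]
[[-0.9, 2.4], [1.5, 2.9], [-0.6, 6.1], [-1.2, -0.5], [-1.5, -0.9], [-0.4, -2.0], [-2.2, 1.7]]
[ 6.32803782e+02 -2.22609466e+02 -4.46381506e-03] [-1.49668778e+02 -1.44503513e+01 -3.29638151e-02]
[[-1.2, -1.8], [1.2, -0.0], [-0.0, 2.0]]
[ 6.20021157e+02 -2.20222058e+02  2.11190816e-02] [-1.62378179e+02 -1.16996573e+01 -7.38091838e-03]
[[0.3, -0.1], [-0.1, -0.2], [0.5, -1.6], [-0.7, 2.4]]
gray profile up column 400 [123 114 139 165 141 108 102 101  87  69  65  44  31  61 129 144 148 147
 143 142] row 160 left [109 103 106 108 103 104 104 107 102 101  84  55  39  31  39  41  47  55
  60  76  91  94  96  94  92  94] row160 right [112 111 107 107 107 109 109 109 109 112 105  91  98 119 140 147 147 143
 146 145 151 149 151 152 148]
```

```bash
cat >> h.py <<'E'
def rot(q,tilt=.5,y0=0):
    return list((R.from_euler("z",q)*R.from_euler("y",-tilt)*R.from_euler("x",np.pi)*R.from_euler("z",y0)).as_euler("xyz"))
def st(m=""):
    s=bot.get_state(); print(m,"t",round(s["t"],1),s["tcp_pos"].round(1),"F",s["contact_force"].round(1),"q",s["qpos"].round(2))
    return s
E
python3 - <<'E'
from h import *
print("tick top/side",ray("top",425.7,78,0).round(),ray("side",238.5,123.5,0).round())
qs=np.pi/2+.0285
bot.move_ptp([350,0,300],rot(.5)); st()
bot.move_ptp([370,-440,280],rot(qs)); st()
bot.movel([630,-420,150],max_speed=200); 
bot.movel([630,-380,20],max_speed=150); st()
bot.dwell(.3); s0=bot.get_state()["contact_force"]
hit=bot.movel([630,-300,20],max_speed=40,threshold=5); st(f"hit {hit}")
cv2.imwrite("pics/top1.png",imaging.capture("top"));cv2.imwrite("pics/side1.png",imaging.capture("side"))
a=cv2.imread("pics/top1.png")[60:220,320:520];b=cv2.imread("pics/side1.png")[0:240,200:360]
o=np.zeros((600,800,3),np.uint8);o[:400,:500]=cv2.resize(a,(500,400),interpolation=cv2.INTER_CUBIC);o[:450,500:]=cv2.resize(b,(300,450),interpolation=cv2.INTER_CUBIC);cv2.imwrite("pics/v1.png",o)
E
```

```text
tick top/side [ 836. -308.    0.] [ 731. -306.    0.]
 t 2.1 [3.502e+02 2.000e-01 3.001e+02] F [-0.1 -0.6  0. ] q [-0.62 -0.4  -0.81  0.93  0.45  2.07]
 t 3.7 [ 370.7 -439.4  280.6] F [ 0.1  0.5 -0.3] q [-1.11  0.72  0.46  1.77  0.2   0.39]Traceback (most recent call last):
  File "<stdin>", line 6, in <module>
bench.IKError: the arm cannot follow that straight line within its joint ranges
```

```bash
python3 - <<'E'
from h import *
for t in (.5,.4,.3):
  for ps in ((630,-420,150),(600,-400,100),(630,-380,20),(620,-380,60),(630,-300,20),(560,-400,150),(600,-380,20),(500,-420,200),(620,-380,150)):
    for y0 in (0,):
      s=solve_ik(list(ps),rot(np.pi/2+.0285,t,y0)); print(t,ps,None if s is None else np.round(s,2))
E
```

```text
0.5 (630, -420, 150) None
0.5 (600, -400, 100) [-0.82  1.09  0.76  1.63  0.32  0.65]
0.5 (630, -380, 20) [-0.78  1.17  0.73  1.51  0.34  0.7 ]
0.5 (620, -380, 60) [-0.79  1.12  0.72  1.55  0.33  0.69]
0.5 (630, -300, 20) [-0.71  1.04  0.45  1.33  0.36  0.77]
0.5 (560, -400, 150) [-0.86  0.98  0.66  1.64  0.31  0.62]
0.5 (600, -380, 20) [-0.81  1.11  0.6   1.44  0.33  0.67]
0.5 (500, -420, 200) [-0.94  0.9   0.6   1.7   0.28  0.54]
0.5 (620, -380, 150) [-0.79  1.08  0.85  1.73  0.33  0.69]
0.4 (630, -420, 150) [-0.79  1.1   0.95  1.72  0.27  0.71]
0.4 (600, -400, 100) [-0.8   1.    0.61  1.48  0.27  0.7 ]
0.4 (630, -380, 20) [-0.76  1.08  0.58  1.36  0.28  0.74]
0.4 (620, -380, 60) [-0.77  1.03  0.57  1.4   0.28  0.73]
0.4 (630, -300, 20) [-0.68  0.97  0.34  1.21  0.3   0.82]
0.4 (560, -400, 150) [-0.84  0.9   0.52  1.51  0.25  0.66]
0.4 (600, -380, 20) [-0.78  1.03  0.46  1.3   0.27  0.72]
0.4 (500, -420, 200) [-0.92  0.81  0.47  1.57  0.23  0.59]
0.4 (620, -380, 150) [-0.77  0.98  0.69  1.58  0.28  0.73]
0.3 (630, -420, 150) [-0.77  1.    0.75  1.55  0.21  0.75]
0.3 (600, -400, 100) [-0.78  0.92  0.48  1.35  0.21  0.74]
0.3 (630, -380, 20) [-0.73  1.01  0.45  1.22  0.22  0.79]
0.3 (620, -380, 60) [-0.74  0.96  0.44  1.27  0.21  0.78]
0.3 (630, -300, 20) [-0.65  0.91  0.24  1.09  0.23  0.87]
0.3 (560, -400, 150) [-0.82  0.82  0.4   1.38  0.2   0.7 ]
0.3 (600, -380, 20) [-0.76  0.96  0.34  1.17  0.21  0.76]
0.3 (500, -420, 200) [-0.9   0.73  0.36  1.44  0.18  0.63]
0.3 (620, -380, 150) [-0.74  0.9   0.56  1.44  0.21  0.78]
```

```bash
python3 - <<'E'
from h import *
r=rot(np.pi/2+.0285,.4)
bot.move_ptp([500,-425,200],r)
bot.movel([625,-400,110],max_speed=150); 
bot.movel([628,-375,20],max_speed=120); st()
bot.dwell(.3)
hit=bot.movel([628,-300,20],max_speed=35,threshold=5); st(f"hit {hit}")
cv2.imwrite("pics/top1.png",imaging.capture("top"));cv2.imwrite("pics/side1.png",imaging.capture("side"))
a=cv2.imread("pics/top1.png")[60:220,320:520];b=cv2.imread("pics/side1.png")[0:240,200:360]
o=np.zeros((600,800,3),np.uint8);o[:400,:500]=cv2.resize(a,(500,400),interpolation=cv2.INTER_CUBIC);o[:450,500:]=cv2.resize(b,(300,450),interpolation=cv2.INTER_CUBIC);cv2.imwrite("pics/v1.png",o)
E
```

```text
t 6.5 [ 628.4 -375.7   21.1] F [-1.2  0.1 -0.5] q [-0.76  1.07  0.55  1.34  0.28  0.75]
hit True t 8.3 [ 628.1 -318.7   19.9] F [-0.6 -3.4  3. ] q [-0.7   0.99  0.38  1.23  0.29  0.8 ]
```

View pics/v1.png

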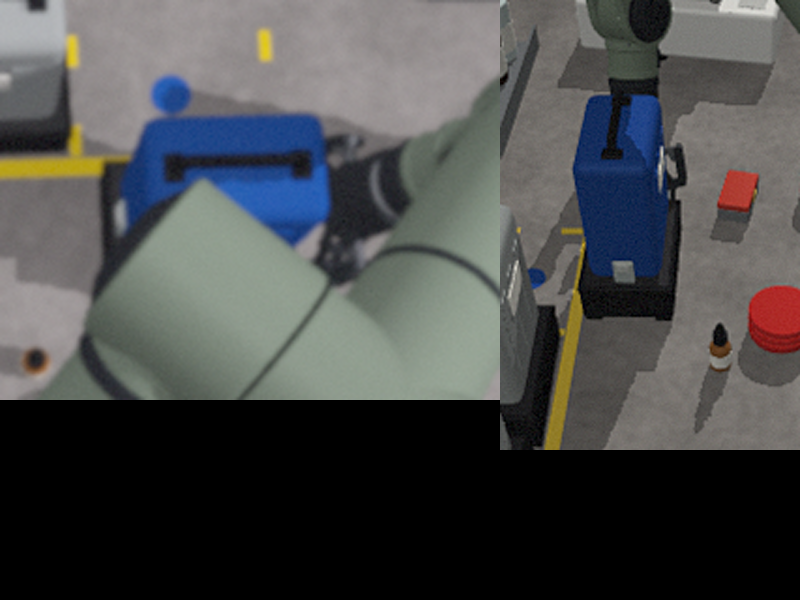

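```bash
python3 - <<'E'
from h import *
bot.movel([628,-305.2,20],max_speed=15); st("pushed")
bot.dwell(.3); st()
bot.movel([625,-345,22],max_speed=80)
bot.movel([560,-420,150],max_speed=150)
bot.movel([380,-420,250],max_speed=200); st()
ims={n:imaging.capture(n) for n in("top","side")}
for n,i in ims.items(): cv2.imwrite(f"pics/{n}2.png",i)
o=np.zeros((600,800,3),np.uint8)
o[:,:480]=cv2.resize(ims["top"][70:195,345:445],(480,600),interpolation=cv2.INTER_CUBIC)
o[:,480:]=cv2.resize(ims["side"][90:195,240:296][:, :],(320,600),interpolation=cv2.INTER_CUBIC)
cv2.imwrite("pics/v2.png",o)
E
```

```text
pushed t 9.4 [ 628.3 -310.4   19.6] F [  0.3 -14.4  -1.6] q [-0.69  0.98  0.35  1.21  0.29  0.81]
 t 9.7 [ 628.3 -310.4   19.6] F [  0.7 -13.6  -1.3] q [-0.69  0.98  0.35  1.21  0.29  0.81]
 t 12.8 [ 380.7 -419.7  249.1] F [ 0.2 -0.2 -0.3] q [-1.06  0.63  0.26  1.56  0.18  0.45]
```

View pics/v2.png

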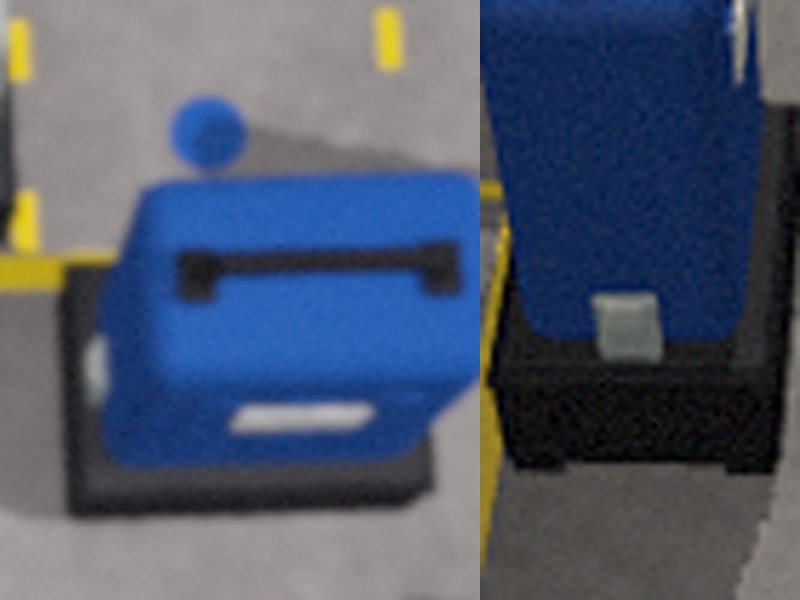

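```bash
python3 - <<'E'
from h import *
C=lambda u,v:(345+u/4.8,70+v/4.8)
print("FL",ray("top",*C(70,516),8).round(1),"FRish",ray("top",*C(405,504),8).round(1))
r=rot(.0285,.5)
bot.move_ptp([440,-240,220],r)
bot.movel([520,-215,20],max_speed=150); bot.dwell(.3); st()
hit=bot.movel([600,-213,20],max_speed=35,threshold=5); s=st(f"hit {hit}")
x0,y0=s["tcp_pos"][:2]
a=np.arctan2(6,150)+.0285
bot.movel([x0+138*np.cos(a),y0+138*np.sin(a),20],max_speed=45); st("pushed")
E
```

```text
FL [ 562.2 -122.8    8. ] FRish [ 567.6 -306.4    8. ]
 t 16.4 [ 520.1 -215.2   20.4] F [-0.1  0.6 -0.4] q [-0.7   0.45 -0.89 -0.15  0.32  2.48]
hit True t 17.6 [ 558.3 -213.7   19.1] F [-0.3 -0.5  0.4] q [-0.64  0.48 -0.81 -0.12  0.3   2.53]
pushed t 20.8 [ 689.2 -204.2   16.9] F [-23.9  -1.5  14. ] q [-0.49  0.62 -0.51  0.02  0.23  2.68]
```

```bash
python3 - <<'E'
from h import *
bot.movel([650,-206,22],max_speed=80); bot.movel([480,-225,120],max_speed=180); bot.movel([330,-200,250],max_speed=180);st()
ims={n:imaging.capture(n) for n in("top","side")}
for n,i in ims.items(): cv2.imwrite(f"pics/{n}3.png",i)
cv2.imwrite("pics/v3.png",cv2.resize(ims["top"][25:145,260:420],(800,600),interpolation=cv2.INTER_CUBIC))
E
```

```text
t 24.0 [ 330.1 -199.8  249.6] F [ 0.3  0.6 -0.2] q [-1.1  -0.25 -0.86  0.74  0.45  2.06]
```

View pics/v3.png

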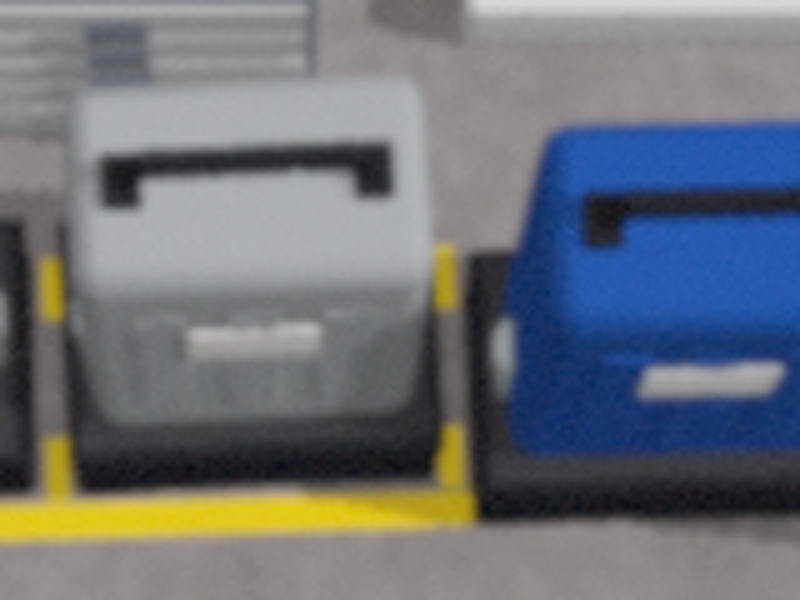

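The blue tub is at (480,520) in the crop. Its front is about 41 crop px (roughly 21 mm) short of case_b's front line, with a gap of about 19 mm to case_b, and it looks square.

```bash
python3 - <<'E'
from h import *
L=ray("top",260+480/5,25+519/5,8); print("FL",L, "in bay",tobay(np.r_[L[:2],.0285])," want -65,95")
print("B FR",tobay(np.r_[ray("top",260+438/5,25+482/5,8)[:2],.0285]))
r=rot(.0285,.5)
bot.movel([480,-215,100],max_speed=180); bot.movel([640,-207,20],max_speed=150); bot.dwell(.3)
hit=bot.movel([720,-205,20],max_speed=35,threshold=5); s=st(f"hit {hit}")
x0,y0=s["tcp_pos"][:2]; T=max(x0,689)+21.5; print(T)
cmd=T
for i in range(4):
    bot.movel([cmd+4,y0+.6,20],max_speed=15); s=st("push")
    e=T-s["tcp_pos"][0]
    if e<1.5: break
    cmd+=e
E
```

```text
FL [ 693.35317527 -115.89856828    8.        ] in bay [-86.10312418  90.49178706   0.        ]  want -65,95
B FR [-65.16675757 111.85197503   0.        ]
hit True t 28.5 [ 688.6 -205.6   19. ] F [-1.3  0.2  0.3] q [-0.49  0.61 -0.52  0.    0.24  2.67]
710.5
push t 30.4 [ 707.8 -204.9   17.1] F [-23.6  -0.2  14.2] q [-0.48  0.64 -0.46  0.04  0.23  2.69]
push t 30.7 [ 710.8 -204.8   16.8] F [-21.3  -0.3  11.3] q [-0.47  0.64 -0.45  0.05  0.23  2.7 ]
```

```bash
python3 - <<'E'
from h import *
bot.movel([660,-206,22],max_speed=80); bot.movel([480,-225,120],max_speed=180); bot.movel([330,-200,250],max_speed=180);st()
ims={n:imaging.capture(n) for n in("top","side")}
for n,i in ims.items(): cv2.imwrite(f"pics/{n}4.png",i)
t=cv2.resize(ims["top"][25:145,260:460],(800,480),interpolation=cv2.INTER_CUBIC)
cv2.imwrite("pics/v4.png",t)
E
```

```text
t 34.1 [ 330.1 -199.8  249.6] F [ 1.3  0.2 -0.8] q [-1.1  -0.25 -0.85  0.74  0.44  2.06]
```

View pics/v4.png

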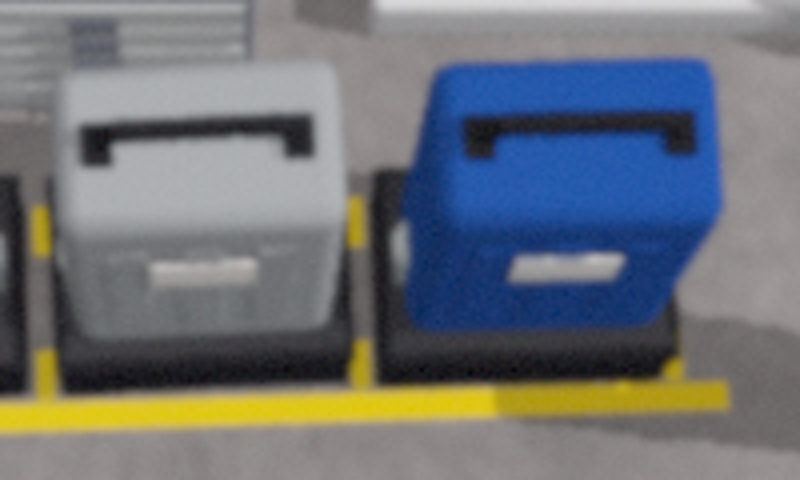

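The blue tub's front edge runs from (380,383) to (675,372) in the crop, parallel to the tape and in line with case_b's. There is an even gap to case_b, and everything else looks undisturbed.

```bash
python3 - <<'E'
from h import *
for u,v in((379,383),(668,372)): print(tobay(np.r_[ray("top",260+u/4,25+v/4,8)[:2],.0285]).round(1))
d=cv2.absdiff(cv2.imread("pics/top0.png"),cv2.imread("pics/top4.png")).max(2)
for n,(u,v) in dict(bottle=(334,204),sbox=(463,208),jar=(199,267),A=(218,85),B=(310,80)).items(): print(n,d[v-12:v+12,u-18:u+18].mean().round(1))
bot.dwell(.5); st(); print(bot.sign_off())
E
```

```text
[-64.   92.8   0. ]
[ -63.  -100.2    0. ]
bottle 4.2
sbox 4.3
jar 25.4
A 4.3
B 4.1
 t 34.7 [ 330. -200.  250.] F [ 0.1 -0.1  0.5] q [-1.1  -0.25 -0.85  0.74  0.44  2.06]
the job is handed in; nothing more can be done
None
```

I've handed the job in at about 35 s: by my last measurement the blue case stands in its place, about 2 mm off the front line, 4 mm off centre sideways and under 1° out of square, with the arm clear. One caveat is that the before/after images differ around the specimen jar, possibly only a lighting or shadow change, and I did not check it or the petri before handing in.

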